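Set the slit and index the photometer's filter wheel to the third click

ROBOT

A 6-joint arm with a two-finger parallel gripper is mounted at the origin on a cart in front of the work surface, level with it; the furniture and walls round the work are solid. World frame = base frame: x ahead of the robot, y to its left, z up, the work surface at z = 0. Lengths are in m, angles in rad, forces in N, time in s.
With the tool pointing down it reaches from about 0.275 to 0.85 m from the base axis. Payload 19 kg.
Tool frame: the origin (TCP) lies midway between the tips of the shut fingers; the grasp point (between the pads) lies r.hold_point_z behind it (r.hold_point_z is the distance from the TCP to the grasp point, in m); z points along the fingers, y is the line along which they close (so a half turn about z gives the same grasp; the last joint's range is limited). The gripper opens to 85 mm and grips with 20 to 120 N. Pads are 22 mm wide; open, the fingers measure 114 mm over their backs; the gripper's body (76 mm by 85 mm) begins 54 mm behind the grasp point. The pads swing forward as they close: fully open they stand 13 mm farther back than shut.
Start: joints at [1.046, 0.15, 1.437, -0, 1.554, -0.134], TCP at [0.219, 0.532, 0.231] pointing down, gripper open.
Joint ranges: [-2.8, 2.8], [-0.68, 2.1], [0.12, 2.68], [-1.39, 4.53], [0.16, 2.79], [-2.81, 2.81]. Speed limits (rad/s): [1.89, 1.89, 2.22, 3.01, 3.01, 3.01].

INTERFACE

Orientations are given as a 3x3 rotation matrix whose columns are the frame's x, y, z axes.
In Python, from bench import r, optics, close_job, models gives the robot as it stands. The module is installed in compiled form; this text tells all that it offers.
- The arm moves only by the tool arm_command, never from a script. Its argument "plan" is a list of rows, each an object with "slide": the shift along the tool's x, y, z each as a share of 150 mm, from -1 to 1, a list of three; "turn": the turn, a rotation vector about the tool's x, y, z each as a share of 180 degrees, from -1 to 1, a list of three; "grip": the gripper's target within -1 to 1 (fully open at 1, half-way at 0, shut at -1). A call has exactly 10 rows; each row shifts and turns the commanded pose from where the row before left it, along the tool's axes as they then stand; what a row does not reach is not made up. A row lasts 1/10 s, in which the tool goes at most 50 mm and 8.59 degrees, less where a joint would pass 70% of its speed; a pose out of reach is approached as far as the arm can. A call with a number of a shift or a turn outside -1 to 1 is refused whole. A call with a gripper value outside its range is refused whole. The fingers move at their own pace and stop on an object; the grip force is fixed at half the most. Time passes only in rows, so rows that do not move let the fingers close, or fill a call up. It gives the time, the measured TCP pose, the force, the opening and the grip force at its end, in the units of the state.
- r.sense(): the state, without advancing time (a new reading comes with each control period).
- optics.snapshot(name): name is "scene" or "top" or "wrist"; returns a dict with "color" (420x560x3 uint8, red, green, blue), "camera_matrix" (3x3 intrinsics, pixels), "D" ([k1, k2, p1, p2, k3] as OpenCV has them; the pictures are not rectified), "rvec" (rotation vector, rad) and "tvec" (3), from world to camera coordinates, as OpenCV has them; the wrist camera has in their place "T_tool_cam" (4x4, takes a point from camera to tool coordinates, whose origin is the TCP and whose axes are the flange's). Camera axes: x right, y down, z forward; pixel columns grow to the right and rows downward; lengths in m; the calibration is good to about 2 mm. A picture is of the moment at which its call begins: read the wrist's pose just before it. There is no depth.
- close_job(): hands the job in; it is judged then, once.
Trained networks look in a picture, given as the dict that the camera call returned (one of the last four; its "shot" number tells which), for a name from the list of things; names that differ only in an ending like _2 or _b are one class to them, and where a whole thing is asked for, a point or a joint stands for the part that bears it (a point fixed in the world has none). Each returns a list of dicts, best first, with "conf" (0 to 1); they miss things now and then, are a little off and sometimes report something else, mostly with a low value. They report only what shows in the picture. A call takes as long as a camera call.
- models.look_for(picture, query): "position" ([x, y, z] in m, in world coordinates, good to about 4 mm: the middle of the surface that is visible of it).
- models.cut_out(picture, query): "mask" (420x560 bool, what is visible of it).
The state is a dict: "time": time; "q": joint angles; "qd": joint speeds; "joint_efforts": joint torques, N m; "eef_pos": TCP position; "tcp_rot": TCP orientation; "contact_force": force on the tool from outside, world axes, zero at the start; "ft_torque": the same for the moment, N m; "width": finger opening in m; "grasp_force": force on a finger pad.
Only numpy, scipy, OpenCV 4.12 (cv2) and the standard library are available. Lean on these libraries where they do the work, as an engineer would, in place of code of your own. Each camera call takes 0.05 s, during which the arm holds its last target. There are 200 camera calls.

TASK

Get the bench photometer ready for a reading: slide the black slit grip along its slot until its white line is level with the orange marker tab beside the slot. Then grip the bar knob of the filter wheel and turn it clockwise (seen from above), counting the clicks, to the third click, which brings the green filter to the pointer, and not on past it. Leave the marker tab and the other things on the bench alone, and finish still gripping the knob there: do not let go.

Things in the scene. Friction and masses are not known exactly. Their poses are not given: they have to be found in the camera images.
- photometer: white and grey instrument, 100 x 210 mm and 70 mm high, fixed on the bench. Origin: centre of its underside; x to its back, y to its left (long side), z up. On its flat grey deck (z = 70 mm): filter wheel at left, axis at x 0, y +55 mm (wheel 88 mm wide, 8 mm high); slider slot along y at right, x 0, grip centre between y -90 and -30 mm. Fixed black pointer on the deck in front (-x) of the wheel.
- slit_slider (a joint): travel of the slit slider in m, 0 to 0.060, growing towards the instrument's +y (towards the wheel); about 2 N of friction, stays where it is left
- slider_top (a point): centre of the top of the black slider grip, 48 mm above the deck, axes as the photometer's. The grip is upright, 28 mm (x) by 20 mm (y), its body from 4 to 48 mm above the deck, with a white line across its top and down its front at its middle (y)
- tab_mark (a point): top centre of the orange marker tab, 10 x 6 mm, 6 mm above the deck, 34 mm in front (-x) of the slot's middle line. It shows where the slider belongs: same y in the photometer's frame. Stiff in its rail; leave it
- filter_wheel (a joint): angle of the filter wheel with its knob in rad, 0 = parked at its end stop, growing clockwise from above, up to 2.30. Clicks every 0.419 rad (24 degrees): first 0.419, second 0.838, third 1.257, and two more beyond. About 0.15 N m to get over a click; it then springs into the next and stays
- knob_grip (a point): on the wheel's upright axis, 32 mm above the deck, inside the black bar knob. Its x axis runs along the bar (46 mm long, 14 mm thick, from 8 to 42 mm above the deck; grip it across its 14 mm), z up; it turns with the wheel. At the start the bar stands 36 degrees anticlockwise of the photometer's x axis
- match_box: red match box 36 x 53 x 14 mm, lying loose on the bench; leave it. Origin: centre of its underside
- jar_lid: white round jar lid, 95 mm wide, 19 mm high, loose; leave it. Origin: centre of its underside
- forceps: steel forceps 131 mm long, 9 mm high, lying loose; leave them. Origin: centre of the underside
- sample_pot: sample pot with a pale lid, 46 mm wide, 66 mm high, loose; leave it. Origin: centre of its underside
- blue_cup: white cup with a blue cap, 48 mm wide, 60 mm high, loose; leave it. Origin: centre of its underside

How it is judged:
By the outcome, as a careful person would: the job done as asked, in the order asked, and still so for the second after the job is handed in, while the arm keeps its last pose, push and grip.
It also fails if it takes over 56 s, if anything falls off the work surface, if the arm or the gripper's body presses on something with over 40 N, if the wrist force passes 120 N, or if a joint passes its speed limit or range.

## Working session

There is one attempt and no reset: what is moved stays moved. The work goes in short steps, Python scripts to look and compute and a tool call to move; the robot and the scene stay as the last step left them, time stands still between calls to the robot, and variables do not carry over. Pictures are saved under pics/ and viewed, at most 10 in all, crops included, and the job is handed in when it is done.

Besides the shell and the picture viewer there is one more tool, called in YAML: its name, and indented under it one key for each argument. arm_command: Moves the arm, as the interface text tells. Its arguments: {"type":"object","properties":{"plan":{"type":"array"}},"required":["plan"]}

```bash
mkdir -p pics
python3 - <<'E'
from bench import r,optics,models
import cv2,numpy as np
s=r.sense();print(s['time'],s['eef_pos'],s['tcp_rot'],s['width'],r.hold_point_z)
for n in("top","scene"):
    p=optics.snapshot(n);cv2.imwrite(f'pics/{n}0.png',p['color'][...,::-1])
    print(n,p['camera_matrix'].tolist(),p['D'],p['rvec'],p['tvec'])
    for q in("photometer","slider_top","tab_mark","knob_grip","filter_wheel","sample_pot","blue_cup"):
        print(q,[(np.round(d['position'],3).tolist(),round(d['conf'],2)) for d in models.look_for(p,q)[:2]])
E
```

```text
0.0 [0.21893974 0.53143737 0.23068379] [[-9.24600810e-01  3.80936991e-01 -5.92417809e-04]
 [ 3.80937418e-01  9.24600269e-01 -1.01270786e-03]
 [ 1.61971779e-04 -1.16202462e-03 -9.99999312e-01]] 0.08574684679899747 0.0187
top [[460.507780145203, 0.0, 275.141941519757], [0.0, 460.507780145203, 212.65642982314415], [0.0, 0.0, 1.0]] [-0.11054114  0.          0.          0.          0.        ] [ 2.20635085 -2.15035923  0.10610536] [-0.02789299  0.42704169  1.35929061]
photometer [([0.435, -0.304, 0.069], 0.83)]
slider_top []
tab_mark [([0.404, 0.016, 0.062], 0.32)]
knob_grip [([0.433, -0.249, 0.083], 0.86)]
filter_wheel [([0.431, -0.25, 0.081], 0.89)]
sample_pot [([0.403, 0.017, 0.063], 0.58)]
blue_cup [([0.401, 0.407, 0.056], 0.72)]
scene [[539.6761967238001, 0.0, 280.33945343359414], [0.0, 539.6761967238001, 211.37206271895624], [0.0, 0.0, 1.0]] [0.00214052 0.         0.         0.         0.        ] [ 0.11553357  2.83077541 -1.33333036] [0.41786664 0.04549957 1.62200858]
photometer [([0.442, -0.246, 0.068], 0.85), ([0.404, 0.423, 0.059], 0.34)]
slider_top [([0.455, -0.379, 0.104], 0.54)]
tab_mark [([0.431, -0.239, 0.077], 0.28)]
knob_grip [([0.43, -0.24, 0.075], 0.78)]
filter_wheel [([0.43, -0.239, 0.077], 0.6)]
sample_pot [([0.404, 0.028, 0.049], 0.77)]
blue_cup [([0.402, 0.425, 0.062], 0.87)]
```

View pics/top0.png

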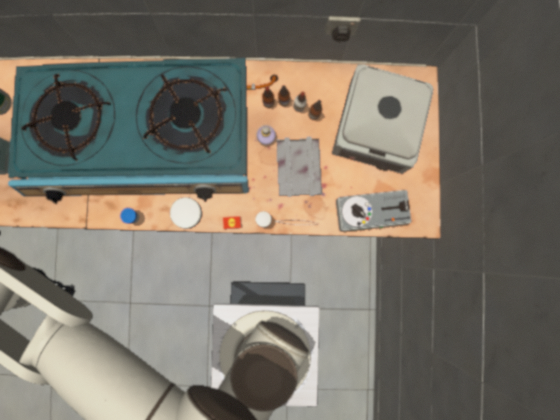

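View pics/scene0.png

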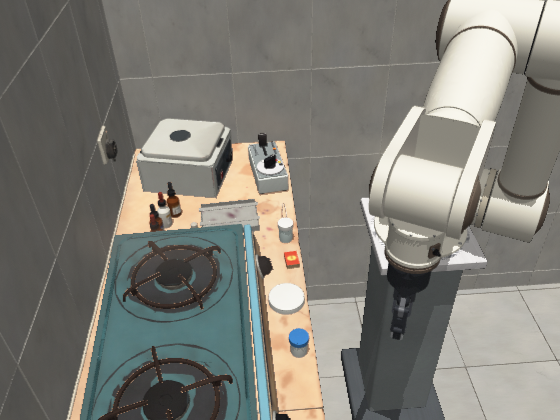

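The top view shows the photometer at about (373,209), with the wheel at (358,211) and the slider at (400,207). It's yawed a few degrees, and a big box stands behind it. The scene view agrees. I'll write a row planner and move to a viewing pose.

```bash
cat > h.py <<'E'
import numpy as np,json
from scipy.spatial.transform import Rotation as R
from bench import r,optics,models
def down(yaw):  # tool pointing down, tool y axis at world angle yaw (rad)
    y=np.array([np.cos(yaw),np.sin(yaw),0]);z=np.array([0,0,-1.]);return np.c_[np.cross(y,z),y,z]
def plan(pos,Rt,n,grip,P=None,R0=None):
    s=r.sense();P=np.array(s['eef_pos']) if P is None else P;C=np.array(s['tcp_rot']) if R0 is None else R0
    dv=R.from_matrix(C.T@Rt).as_rotvec()/n;d=(np.array(pos)-P)/n
    print('mm/row',np.linalg.norm(d)*1e3,'deg/row',np.degrees(np.linalg.norm(dv)))
    for i in range(n):
        print(json.dumps(dict(slide=np.round(C.T@d/.15,3).tolist(),turn=np.round(dv/np.pi,4).tolist(),grip=grip)))
        C=C@R.from_rotvec(dv).as_matrix()
E
python3 - <<'E'
from h import *
print(optics.snapshot('wrist')['T_tool_cam'])
plan([.38,-.30,.30],down(np.radians(-84)),20,1)
E
```

```text
[[ 1.54438612e-03 -9.44384048e-01 -3.28840973e-01  8.49106988e-02]
 [ 9.99998793e-01  1.40308458e-03  6.66989760e-04 -1.33340593e-04]
 [-1.68502791e-04 -3.28841606e-01  9.44385075e-01 -1.41191153e-01]
 [ 0.00000000e+00  0.00000000e+00  0.00000000e+00  1.00000000e+00]]
mm/row 42.4909289516549 deg/row 7.580476663969264
{"slide": [-0.155, -0.236, -0.023], "turn": [-0.0, 0.0, 0.0421], "grip": 1}
{"slide": [-0.185, -0.213, -0.023], "turn": [-0.0, 0.0, 0.0421], "grip": 1}
{"slide": [-0.211, -0.187, -0.023], "turn": [-0.0, 0.0, 0.0421], "grip": 1}
{"slide": [-0.234, -0.158, -0.023], "turn": [-0.0, 0.0, 0.0421], "grip": 1}
{"slide": [-0.253, -0.125, -0.023], "turn": [-0.0, 0.0, 0.0421], "grip": 1}
{"slide": [-0.267, -0.091, -0.023], "turn": [-0.0, 0.0, 0.0421], "grip": 1}
{"slide": [-0.277, -0.055, -0.023], "turn": [-0.0, 0.0, 0.0421], "grip": 1}
{"slide": [-0.282, -0.018, -0.023], "turn": [-0.0, 0.0, 0.0421], "grip": 1}
{"slide": [-0.282, 0.02, -0.023], "turn": [-0.0, 0.0, 0.0421], "grip": 1}
{"slide": [-0.277, 0.057, -0.023], "turn": [-0.0, 0.0, 0.0421], "grip": 1}
{"slide": [-0.267, 0.093, -0.023], "turn": [-0.0, 0.0, 0.0421], "grip": 1}
{"slide": [-0.252, 0.127, -0.023], "turn": [-0.0, 0.0, 0.0421], "grip": 1}
{"slide": [-0.233, 0.159, -0.023], "turn": [-0.0, 0.0, 0.0421], "grip": 1}
{"slide": [-0.21, 0.189, -0.023], "turn": [-0.0, 0.0, 0.0421], "grip": 1}
{"slide": [-0.183, 0.215, -0.023], "turn": [-0.0, 0.0, 0.0421], "grip": 1}
{"slide": [-0.154, 0.237, -0.023], "turn": [-0.0, 0.0, 0.0421], "grip": 1}
{"slide": [-0.121, 0.255, -0.023], "turn": [-0.0, 0.0, 0.0421], "grip": 1}
{"slide": [-0.086, 0.269, -0.023], "turn": [-0.0, 0.0, 0.0421], "grip": 1}
{"slide": [-0.05, 0.278, -0.023], "turn": [-0.0, 0.0, 0.0421], "grip": 1}
{"slide": [-0.013, 0.282, -0.023], "turn": [-0.0, 0.0, 0.0421], "grip": 1}
```

arm_command:
  plan:
    - {"slide": [-0.155, -0.236, -0.023], "turn": [0, 0, 0.0421], "grip": 1}
    - {"slide": [-0.185, -0.213, -0.023], "turn": [0, 0, 0.0421], "grip": 1}
    - {"slide": [-0.211, -0.187, -0.023], "turn": [0, 0, 0.0421], "grip": 1}
    - {"slide": [-0.234, -0.158, -0.023], "turn": [0, 0, 0.0421], "grip": 1}
    - {"slide": [-0.253, -0.125, -0.023], "turn": [0, 0, 0.0421], "grip": 1}
    - {"slide": [-0.267, -0.091, -0.023], "turn": [0, 0, 0.0421], "grip": 1}
    - {"slide": [-0.277, -0.055, -0.023], "turn": [0, 0, 0.0421], "grip": 1}
    - {"slide": [-0.282, -0.018, -0.023], "turn": [0, 0, 0.0421], "grip": 1}
    - {"slide": [-0.282, 0.02, -0.023], "turn": [0, 0, 0.0421], "grip": 1}
    - {"slide": [-0.277, 0.057, -0.023], "turn": [0, 0, 0.0421], "grip": 1}

```text
time: 1.85
eef_pos: [0.2991, 0.1148, 0.2662]
tcp_rot: [[0.145, 0.989, 0.001], [0.989, -0.145, 0.0], [0.0, 0.001, -1.0]]
contact_force: [0.9, -0.3, 0.3]
width: 0.0854
grasp_force: 0.0
```

arm_command:
  plan:
    - {"slide": [-0.267, 0.093, -0.023], "turn": [0, 0, 0.0421], "grip": 1}
    - {"slide": [-0.252, 0.127, -0.023], "turn": [0, 0, 0.0421], "grip": 1}
    - {"slide": [-0.233, 0.159, -0.023], "turn": [0, 0, 0.0421], "grip": 1}
    - {"slide": [-0.21, 0.189, -0.023], "turn": [0, 0, 0.0421], "grip": 1}
    - {"slide": [-0.183, 0.215, -0.023], "turn": [0, 0, 0.0421], "grip": 1}
    - {"slide": [-0.154, 0.237, -0.023], "turn": [0, 0, 0.0421], "grip": 1}
    - {"slide": [-0.121, 0.255, -0.023], "turn": [0, 0, 0.0421], "grip": 1}
    - {"slide": [-0.086, 0.269, -0.023], "turn": [0, 0, 0.0421], "grip": 1}
    - {"slide": [-0.05, 0.278, -0.023], "turn": [0, 0, 0.0421], "grip": 1}
    - {"slide": [-0.013, 0.282, -0.023], "turn": [0, 0, 0.0421], "grip": 1}

```text
time: 2.85
eef_pos: [0.3823, -0.2997, 0.3003]
tcp_rot: [[0.994, 0.105, 0.0], [0.105, -0.994, -0.0], [0.0, 0.0, -1.0]]
contact_force: [-1.2, 1.6, 0.3]
width: 0.0855
grasp_force: 0.0
```

Run:
```python
from h import *
import cv2
s=r.sense();print(s['time'],s['eef_pos'],s['tcp_rot'],s['q'],s['contact_force'])
p=optics.snapshot('wrist');cv2.imwrite('pics/w1.png',p['color'][...,::-1])
import pickle;pickle.dump((s,p),open('w1.pkl','wb'))
for q in("photometer","slider_top","tab_mark","knob_grip","filter_wheel"):
    print(q,[(np.round(d['position'],4).tolist(),round(d['conf'],2)) for d in models.look_for(p,q)[:2]])
    for d in models.cut_out(p,q)[:1]:
        v,u=np.nonzero(d['mask']);print('  px',u.mean(),v.mean(),u.min(),u.max(),v.min(),v.max(),d['conf'])
```

```text
2.85 [ 0.38226718 -0.29972393  0.30034233] [[ 9.94470039e-01  1.05020414e-01  2.32364339e-04]
 [ 1.05020476e-01 -9.94470022e-01 -2.73958960e-04]
 [ 2.02308086e-04  2.96846992e-04 -9.99999935e-01]] [-8.23709742e-01 -5.18123798e-02  1.51157608e+00 -1.57736267e-05
  1.68147007e+00  6.41870376e-01] [-1.2438094   1.56682258  0.33905766]
photometer [([0.4463, -0.3097, 0.0686], 0.9)]
  px 289.1151178123029 122.27718855701427 191 386 75 171 0.89
slider_top [([0.4577, -0.3801, 0.1138], 0.94)]
  px 369.6151121605667 126.04840613931523 355 384 110 142 0.75
tab_mark [([0.4099, -0.3648, 0.0768], 0.42)]
  px 333.5 155.80769230769232 331 336 151 160 0.36
knob_grip [([0.434, -0.259, 0.0778], 0.58)]
  px 237.9070232896652 125.8717248908297 196 279 84 168 0.68
filter_wheel [([0.4373, -0.2517, 0.0774], 0.83)]
  px 237.771221719457 125.89357466063349 196 279 84 168 0.84
```

View pics/w1.png

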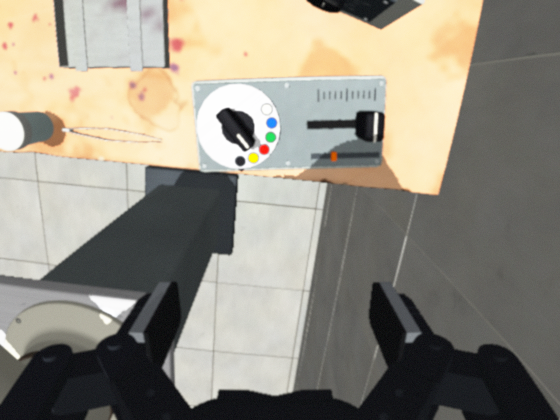

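The wrist view shows the deck with corners at about (194,82), (384,77), (382,168) and (199,172). The wheel is centred at (238,126), the slider grip top with its white line is at (374,126), and the orange tab is at (334,156). Next I compute the photometer pose from these.

```bash
cat >> h.py <<'E'
import cv2
def topts(s,p,px,z):
    T=np.eye(4);T[:3,:3]=s['tcp_rot'];T[:3,3]=s['eef_pos'];M=T@p['T_tool_cam']
    u=cv2.undistortPoints(np.array(px,float).reshape(-1,1,2),p['camera_matrix'],p['D'])[:,0]
    d=np.c_[u,np.ones(len(u))]@M[:3,:3].T;return M[:3,3]+d*((z-M[2,3])/d[:,2])[:,None]
def toph(s,p,X):
    T=np.eye(4);T[:3,:3]=s['tcp_rot'];T[:3,3]=s['eef_pos'];M=np.linalg.inv(T@p['T_tool_cam'])
    return cv2.projectPoints(np.atleast_2d(X).astype(float),cv2.Rodrigues(M[:3,:3])[0],M[:3,3],p['camera_matrix'],p['D'])[0][:,0]
E
python3 - <<'E'
from h import *
import pickle
s,p=pickle.load(open('w1.pkl','rb'))
c=topts(s,p,[(194,82),(384,77),(382,168),(199,172)],.07);print(c.round(4))
print('edges',[np.linalg.norm(c[i]-c[i-1]).round(4) for i in range(4)])
y=(c[0]-c[1]);print('yaw top',np.degrees(np.arctan2(-y[0],y[1])));y=c[3]-c[2];print(np.degrees(np.arctan2(-y[0],y[1])));print('centre',c.mean(0))
print('wheel',topts(s,p,[(238,126)],.078),'slider',topts(s,p,[(373.5,126)],.118),'tab',topts(s,p,[(334,156)],.076))
print(p['camera_matrix'])
im=cv2.resize(p['color'][60:190,180:400],None,fx=3.6,fy=3.6,interpolation=cv2.INTER_CUBIC);cv2.imwrite('pics/w1c.png',im[...,::-1])
E
```

```text
[[ 0.4738 -0.2063  0.07  ]
 [ 0.5003 -0.4016  0.07  ]
 [ 0.4055 -0.4183  0.07  ]
 [ 0.379  -0.2156  0.07  ]]
edges [np.float64(0.0953), np.float64(0.1971), np.float64(0.0963), np.float64(0.2044)]
yaw top 7.731560532382688
7.45038143671162
centre [ 0.43967253 -0.31043989  0.07      ]
wheel [[ 0.4342055  -0.25605377  0.078     ]] slider [[ 0.4518021 -0.3857999  0.118    ]] tab [[ 0.41353504 -0.36132685  0.076     ]]
[[339.62952208   0.         274.48417107]
 [  0.         339.62952208 214.42151984]
 [  0.           0.           1.        ]]
```

View pics/w1c.png

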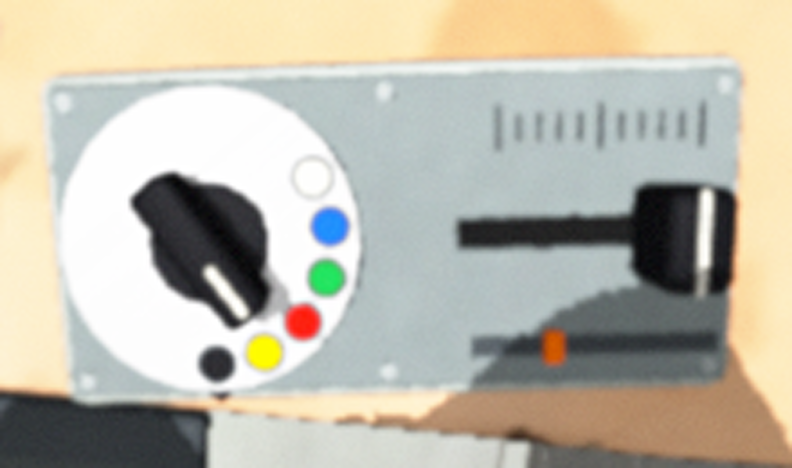

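The crop confirms the layout: the slider's white line is at about px (375.8,126.5) and the tab is at (333.6,156). The slider needs to move about +31 mm. Before descending I check how close the big box behind is.

Run:
```python
from h import *
import pickle
p=optics.snapshot('scene')
Rm=cv2.Rodrigues(np.array(p['rvec']))[0];t=np.array(p['tvec']).ravel();C=-Rm.T@t
def ray(px):
    u=cv2.undistortPoints(np.array([[px]],float),p['camera_matrix'],p['D'])[0,0];return Rm.T@np.r_[u,1]
b=ray((216,193));b=C+b*(-C[2]/b[2])
d=ray((219,155));k=np.dot((b-C)[:2],d[:2])/np.dot(d[:2],d[:2]);print('near corner',b.round(3),'top z',(C+k*d).round(3))
b=ray((228,168));print('far corner bottom',(C+b*(-C[2]/b[2])).round(3))
s,w=pickle.load(open('w1.pkl','rb'))
wh,=topts(s,w,[(238,126)],.078);sl,=topts(s,w,[(375.8,126.5)],.118);tb,=topts(s,w,[(333.6,156.1)],.076)
a=np.radians(7.6);A=np.array([[np.cos(a),np.sin(a)],[-np.sin(a),np.cos(a)]])
print(sl,'sl',A@(sl-wh)[:2]+[0,.055],'tab',A@(tb-wh)[:2]+[0,.055])
# coarse approach above slider
plan([*sl[:2],.17],down(np.radians(-90+7.6)),10,0.2)
```

```text
near corner [ 0.615 -0.227  0.   ] top z [ 0.591 -0.229  0.146]
far corner bottom [ 0.576 -0.366  0.   ]
[ 0.45161114 -0.38805833  0.118     ] sl [-0.0002057  -0.07814697] tab [-0.03451155 -0.046183  ]
mm/row 17.335930150700285 deg/row 0.11759415250244698
{"slide": [0.039, 0.065, 0.087], "turn": [0.0, -0.0, -0.0007], "grip": 0.2}
{"slide": [0.039, 0.065, 0.087], "turn": [0.0, -0.0, -0.0007], "grip": 0.2}
{"slide": [0.039, 0.065, 0.087], "turn": [0.0, -0.0, -0.0007], "grip": 0.2}
{"slide": [0.039, 0.065, 0.087], "turn": [0.0, -0.0, -0.0007], "grip": 0.2}
{"slide": [0.039, 0.066, 0.087], "turn": [0.0, -0.0, -0.0007], "grip": 0.2}
{"slide": [0.038, 0.066, 0.087], "turn": [0.0, -0.0, -0.0007], "grip": 0.2}
{"slide": [0.038, 0.066, 0.087], "turn": [0.0, -0.0, -0.0007], "grip": 0.2}
{"slide": [0.038, 0.066, 0.087], "turn": [0.0, -0.0, -0.0007], "grip": 0.2}
{"slide": [0.038, 0.066, 0.087], "turn": [0.0, -0.0, -0.0007], "grip": 0.2}
{"slide": [0.038, 0.066, 0.087], "turn": [0.0, -0.0, -0.0007], "grip": 0.2}
```

arm_command:
  plan:
    - {"slide": [0.038, 0.066, 0.087], "turn": [0, 0, -0.0007], "grip": 0.2}
    - {"slide": [0.038, 0.066, 0.087], "turn": [0, 0, -0.0007], "grip": 0.2}
    - {"slide": [0.038, 0.066, 0.087], "turn": [0, 0, -0.0007], "grip": 0.2}
    - {"slide": [0.038, 0.066, 0.087], "turn": [0, 0, -0.0007], "grip": 0.2}
    - {"slide": [0.038, 0.066, 0.087], "turn": [0, 0, -0.0007], "grip": 0.2}
    - {"slide": [0.038, 0.066, 0.087], "turn": [0, 0, -0.0007], "grip": 0.2}
    - {"slide": [0.038, 0.066, 0.087], "turn": [0, 0, -0.0007], "grip": 0.2}
    - {"slide": [0.038, 0.066, 0.087], "turn": [0, 0, -0.0007], "grip": 0.2}
    - {"slide": [0.038, 0.066, 0.087], "turn": [0, 0, -0.0007], "grip": 0.2}
    - {"slide": [0.038, 0.066, 0.087], "turn": [0, 0, -0.0007], "grip": 0.2}

```text
time: 4.45
eef_pos: [0.4514, -0.39, 0.1686]
tcp_rot: [[0.991, 0.133, -0.0], [0.133, -0.991, -0.0], [-0.0, 0.0, -1.0]]
contact_force: [0.2, -0.3, -0.1]
width: 0.0512
grasp_force: 0.0
```

Run:
```python
from h import *
import pickle
s=r.sense();p=optics.snapshot('wrist');cv2.imwrite('pics/w2.png',p['color'][...,::-1]);pickle.dump((s,p),open('w2.pkl','wb'))
print(s['time'],s['eef_pos'],s['width'])
```

```text
4.45 [ 0.45144243 -0.38995063  0.16858121] 0.051234674499822164
```

View pics/w2.png

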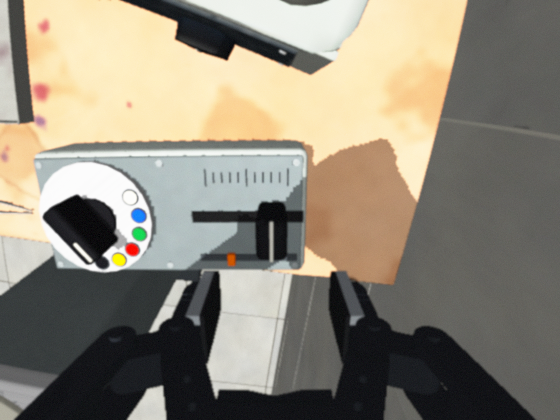

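The closer view shows the slider's white line at u≈271, with the top face centred at about (271,241). The tab is at (231.5,259) and the wheel centre at (97,216). The fingers straddle the grip.

Run:
```python
from h import *
import pickle
s,w=pickle.load(open('w2.pkl','rb'))
c=w['color'].astype(int)
m=(c[...,0]>150)&(c[...,1]<130)&(c[...,2]<80);m[:240]=0;m[270:]=0;m[:,:200]=0;m[:,260:]=0
v,u=np.nonzero(m);tp=(u.mean(),v.mean());print('tab px',tp,len(u))
g=c.sum(2)[225:262,262:282]; print([(int(i+225),int(np.argmax(g[i])+262),int(g[i].max())) for i in range(0,37,4)])
wh,=topts(s,w,[(97,216)],.078);sl,=topts(s,w,[(271,241)],.118);tb,=topts(s,w,[tp],.076)
a=np.radians(7.6);A=np.array([[np.cos(a),np.sin(a)],[-np.sin(a),np.cos(a)]])
print(wh,sl,tb,'sl',A@(sl-wh)[:2]+[0,.055],'tab',A@(tb-wh)[:2]+[0,.055],'sl-tab',A@(sl-tb)[:2])
print('tool offset to slider',np.array(s['tcp_rot']).T@(sl-s['eef_pos']))
# predicted px of slider top edges if centre = sl
X=np.array([np.r_[sl[:2]+A.T@[dx,0],.118] for dx in(-.014,0,.014)]);print(toph(s,w,X))
```

```text
tab px (np.float64(230.97530864197532), np.float64(259.7037037037037)) 81
[(225, 271, 529), (229, 271, 529), (233, 271, 531), (237, 271, 533), (241, 271, 523), (245, 271, 524), (249, 271, 537), (253, 271, 538), (257, 271, 527), (261, 281, 489)]
[ 0.43666992 -0.25926152  0.078     ] [ 0.45198144 -0.38794753  0.118     ] [ 0.41401801 -0.36160005  0.076     ] sl [-0.00184253 -0.07458062] tab [-0.03598785 -0.04344368] sl-tab [ 0.03414531 -0.03113694]
tool offset to slider [ 0.00080375 -0.00191846  0.05058098]
[[271.02780919 261.41042077]
 [271.         241.        ]
 [270.97322754 219.61651059]]
```

arm_command:
  plan:
    - {"slide": [0.005, -0.012, 0.07], "turn": [0, 0, 0], "grip": 0.2}
    - {"slide": [0, 0, 0.09], "turn": [0, 0, 0], "grip": 0.2}
    - {"slide": [0, 0, 0.1], "turn": [0, 0, 0], "grip": 0.2}
    - {"slide": [0, 0, 0.1], "turn": [0, 0, 0], "grip": 0.2}
    - {"slide": [0, 0, 0.1], "turn": [0, 0, 0], "grip": 0.2}
    - {"slide": [0, 0, 0.09], "turn": [0, 0, 0], "grip": 0.2}
    - {"slide": [0, 0, 0], "turn": [0, 0, 0], "grip": 0.2}
    - {"slide": [0, 0, 0], "turn": [0, 0, 0], "grip": -0.8}
    - {"slide": [0, 0, 0], "turn": [0, 0, 0], "grip": -0.8}
    - {"slide": [0, 0, 0], "turn": [0, 0, 0], "grip": -0.8}

```text
time: 5.5
eef_pos: [0.4516, -0.3876, 0.0881]
tcp_rot: [[0.991, 0.133, 0.001], [0.133, -0.991, -0.001], [0.001, 0.001, -1.0]]
contact_force: [0.2, 0.2, 3.6]
width: 0.0191
grasp_force: 59.2
```

arm_command:
  plan:
    - {"slide": [0, 0, 0], "turn": [0, 0, 0], "grip": -0.8}
    - {"slide": [0, 0, 0], "turn": [0, 0, 0], "grip": -0.8}
    - {"slide": [0, 0, 0], "turn": [0, 0, 0], "grip": -0.8}
    - {"slide": [0, 0, 0], "turn": [0, 0, 0], "grip": -0.8}
    - {"slide": [0, 0, 0], "turn": [0, 0, 0], "grip": -0.8}
    - {"slide": [0, 0, 0], "turn": [0, 0, 0], "grip": -0.8}
    - {"slide": [0, 0, 0], "turn": [0, 0, 0], "grip": -0.8}
    - {"slide": [0, 0, 0], "turn": [0, 0, 0], "grip": -0.8}
    - {"slide": [0, 0, 0], "turn": [0, 0, 0], "grip": -0.8}
    - {"slide": [0, 0, 0], "turn": [0, 0, 0], "grip": -0.8}

```text
time: 6.5
eef_pos: [0.4517, -0.3877, 0.0881]
tcp_rot: [[0.991, 0.133, 0.001], [0.133, -0.991, -0.001], [0.001, 0.001, -1.0]]
contact_force: [-1.1, 0.4, 6.6]
width: 0.0193
grasp_force: 59.3
```

arm_command:
  plan:
    - {"slide": [0, -0.026, 0], "turn": [0, 0, 0], "grip": -0.8}
    - {"slide": [0, -0.026, 0], "turn": [0, 0, 0], "grip": -0.8}
    - {"slide": [0, -0.026, 0], "turn": [0, 0, 0], "grip": -0.8}
    - {"slide": [0, -0.026, 0], "turn": [0, 0, 0], "grip": -0.8}
    - {"slide": [0, -0.026, 0], "turn": [0, 0, 0], "grip": -0.8}
    - {"slide": [0, -0.026, 0], "turn": [0, 0, 0], "grip": -0.8}
    - {"slide": [0, -0.026, 0], "turn": [0, 0, 0], "grip": -0.8}
    - {"slide": [0, -0.026, 0], "turn": [0, 0, 0], "grip": -0.8}
    - {"slide": [0, 0, 0], "turn": [0, 0, 0], "grip": -0.8}
    - {"slide": [0, 0, 0], "turn": [0, 0, 0], "grip": -0.8}

```text
time: 7.5
eef_pos: [0.4474, -0.3565, 0.0881]
tcp_rot: [[0.991, 0.133, 0.001], [0.133, -0.991, -0.001], [0.001, 0.001, -1.0]]
contact_force: [-2.4, 2.4, 8.2]
width: 0.019
grasp_force: 59.6
```

Run:
```python
from h import *
import pickle
s=r.sense();p=optics.snapshot('wrist');cv2.imwrite('pics/w3.png',p['color'][...,::-1]);pickle.dump((s,p),open('w3.pkl','wb'))
print(s['time'],s['eef_pos'],s['width'],s['contact_force'])
```

```text
7.5 [ 0.44742767 -0.35651042  0.08810029] 0.019001339563503868 [-2.42391327  2.43452546  8.23198762]
```

View pics/w3.png

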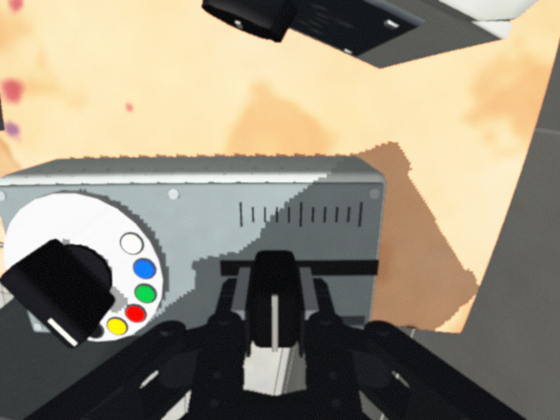

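The slider is held centred between the pads, with its line at u≈275, but the fingers hide the tab. I'll release, lift and check.

arm_command:
  plan:
    - {"slide": [0, 0, 0], "turn": [0, 0, 0], "grip": -0.2}
    - {"slide": [0, 0, 0], "turn": [0, 0, 0], "grip": -0.2}
    - {"slide": [0, 0, 0], "turn": [0, 0, 0], "grip": -0.2}
    - {"slide": [0, 0, -0.05], "turn": [0, 0, 0], "grip": -0.2}
    - {"slide": [0, 0, -0.1], "turn": [0, 0, 0], "grip": -0.2}
    - {"slide": [0, 0, -0.12], "turn": [0, 0, 0], "grip": -0.2}
    - {"slide": [0, 0, -0.12], "turn": [0, 0, 0], "grip": -0.2}
    - {"slide": [0, 0, -0.1], "turn": [0, 0, 0], "grip": 0}
    - {"slide": [0, 0, -0.05], "turn": [0, 0, 0], "grip": 0}
    - {"slide": [0, 0, 0], "turn": [0, 0, 0], "grip": 0}

```text
time: 8.55
eef_pos: [0.4475, -0.3567, 0.1695]
tcp_rot: [[0.991, 0.133, 0.001], [0.133, -0.991, -0.001], [0.001, 0.002, -1.0]]
contact_force: [0.4, -0.1, 0.1]
width: 0.0428
grasp_force: 0.0
```

Run:
```python
from h import *
import pickle
s=r.sense();p=optics.snapshot('wrist');cv2.imwrite('pics/w4.png',p['color'][...,::-1]);pickle.dump((s,p),open('w4.pkl','wb'))
print(s['time'],s['eef_pos'],s['width'],s['contact_force'])
```

```text
8.55 [ 0.44750992 -0.35669087  0.16950215] 0.042841433122050666 [ 0.42925219 -0.14654637  0.06818247]
```

View pics/w4.png

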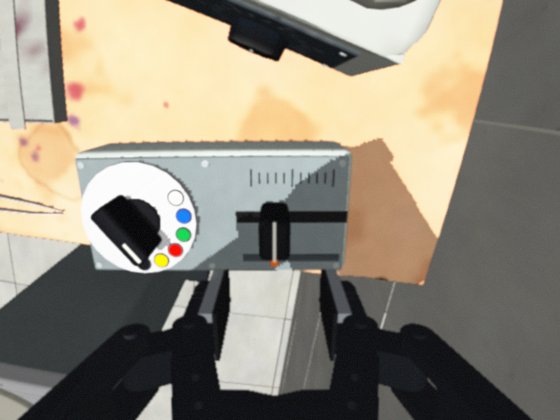

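The line at (274,~240) and the tab at (274,263) line up, with the camera almost straight above them. I quantify that and fit the wheel centre and the bar.

Run:
```python
from h import *
import pickle
s,w=pickle.load(open('w4.pkl','rb'));c=w['color'].astype(int)
m=(c[...,0]>150)&(c[...,1]<130)&(c[...,2]<80);m[:250]=0;m[275:]=0;m[:,:255]=0;m[:,295:]=0
v,u=np.nonzero(m);tp=(u.mean(),v.mean())
g=c.sum(2)[226:258,266:283].astype(float);g=np.clip(g-300,0,None);lu=266+(g.sum(0)*np.arange(17)).sum()/g.sum()
sl,=topts(s,w,[(lu,241)],.118);tb,=topts(s,w,[tp],.076)
wm=(c.min(2)>225).astype(np.uint8);wm[:150]=0;wm[280:]=0;wm[:,:75]=0;wm[:,205:]=0
n,l,st,_=cv2.connectedComponentsWithStats(wm);k=1+np.argmax(st[1:,4]);pts=cv2.findContours((l==k).astype(np.uint8),0,1)[0]
hull=cv2.convexHull(max(pts,key=len));e=cv2.fitEllipse(hull);print('wheel ellipse',e)
H=topts(s,w,hull[:,0],.078)[:,:2]
Q=np.c_[2*H,np.ones(len(H))];x=np.linalg.lstsq(Q,(H**2).sum(1),rcond=None)[0];print('circle',x[:2],'R',np.sqrt(x[2]+x[0]**2+x[1]**2))
a=np.radians(7.6);A=np.array([[np.cos(a),np.sin(a)],[-np.sin(a),np.cos(a)]])
print('tab px',tp,'line u',lu,'sl-tab',A@(sl-tb)[:2],'sl y',A@(sl[:2]-x[:2])+[0,.055])
# white mark on bar / bar axis: project predicted bar for checking
for ang in(36,):
  for C0 in(x[:2],):
    b=a+np.radians(ang);d=np.array([np.cos(b),np.sin(b)]);n_=np.array([-d[1],d[0]])
    X=[np.r_[C0+i*.023*d+j*.007*n_,.112] for i,j in((1,1),(1,-1),(-1,-1),(-1,1))]
    q=toph(s,w,X);print(q.round(1).tolist())
    im=w['color'].copy();cv2.polylines(im,[q.round().astype(np.int32)],True,(255,0,255),1)
    cv2.imwrite('pics/w4k.png',cv2.resize(im[150:285,70:290],None,fx=3.6,fy=3.6)[...,::-1])
```

```text
wheel ellipse ((137.59896850585938, 217.11837768554688), (104.2083511352539, 119.8478012084961), 125.50888061523438)
circle [ 0.43341706 -0.25622815] R 0.04332997275439203
tab px (np.float64(273.89285714285717), np.float64(263.25)) line u 273.98322147651004 sl-tab [ 3.70617738e-02 -6.86019871e-06] sl y [ 0.00113715 -0.04643923]
[[85.2, 217.0], [100.0, 204.7], [148.9, 258.7], [133.9, 269.6]]
```

View pics/w4k.png

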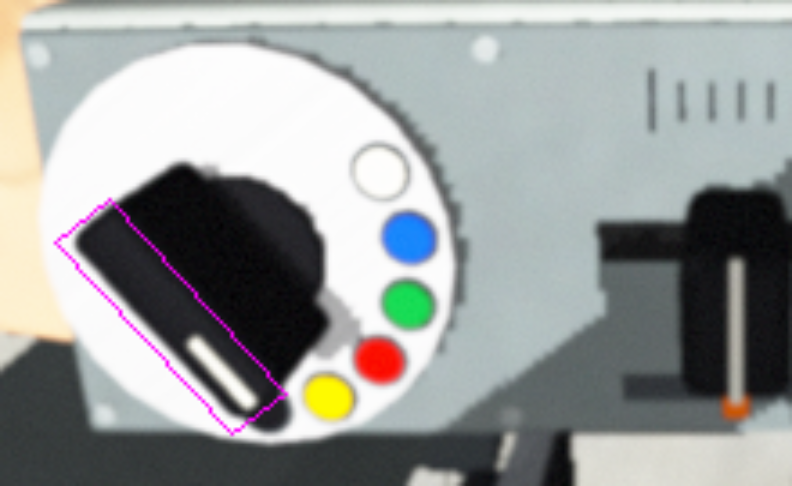

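The slider matches the tab to within a fraction of a millimetre. The bar's orientation matches the predicted outline, and the axis estimates agree at about (0.434,-0.256). Next is the knob approach.

Run:
```python
from h import *
plan([.4343,-.2563,.165],down(np.radians(-46.4)),8,0)
```

```text
mm/row 12.625066951093336 deg/row 4.495830848870282
{"slide": [0.0, -0.084, 0.003], "turn": [0.0, -0.0, -0.025], "grip": 0}
{"slide": [0.007, -0.084, 0.003], "turn": [0.0, -0.0, -0.025], "grip": 0}
{"slide": [0.014, -0.083, 0.003], "turn": [0.0, -0.0, -0.025], "grip": 0}
{"slide": [0.02, -0.082, 0.003], "turn": [0.0, -0.0, -0.025], "grip": 0}
{"slide": [0.026, -0.08, 0.003], "turn": [0.0, -0.0, -0.025], "grip": 0}
{"slide": [0.032, -0.078, 0.003], "turn": [0.0, -0.0, -0.025], "grip": 0}
{"slide": [0.038, -0.075, 0.003], "turn": [0.0, -0.0, -0.025], "grip": 0}
{"slide": [0.044, -0.072, 0.003], "turn": [0.0, -0.0, -0.025], "grip": 0}
```

arm_command:
  plan:
    - {"slide": [0, -0.084, 0.003], "turn": [0, 0, -0.025], "grip": 0}
    - {"slide": [0.007, -0.084, 0.003], "turn": [0, 0, -0.025], "grip": 0}
    - {"slide": [0.014, -0.083, 0.003], "turn": [0, 0, -0.025], "grip": 0}
    - {"slide": [0.02, -0.082, 0.003], "turn": [0, 0, -0.025], "grip": 0}
    - {"slide": [0.026, -0.08, 0.003], "turn": [0, 0, -0.025], "grip": 0}
    - {"slide": [0.032, -0.078, 0.003], "turn": [0, 0, -0.025], "grip": 0}
    - {"slide": [0.038, -0.075, 0.003], "turn": [0, 0, -0.025], "grip": 0}
    - {"slide": [0.044, -0.072, 0.003], "turn": [0, 0, -0.025], "grip": 0}
    - {"slide": [0, 0, 0], "turn": [0, 0, 0], "grip": 0}
    - {"slide": [0, 0, 0], "turn": [0, 0, 0], "grip": 0}

```text
time: 9.6
eef_pos: [0.4339, -0.2562, 0.1641]
tcp_rot: [[0.725, 0.689, -0.001], [0.689, -0.725, 0.0], [-0.0, -0.001, -1.0]]
contact_force: [0.1, -0.4, -0.0]
width: 0.0428
grasp_force: 0.0
```

Run:
```python
from h import *
import pickle
s=r.sense();p=optics.snapshot('wrist');pickle.dump((s,p),open('w5.pkl','wb'))
print(s['time'],s['eef_pos'],s['width'])
T=np.array(s['tcp_rot'])
im=p['color'].copy();C0=np.array([.4341,-.2563]);b=np.radians(43.6);d=np.array([np.cos(b),np.sin(b)]);n=np.array([-d[1],d[0]])
q=toph(s,p,[np.r_[C0+i*.023*d+j*.007*n,.112] for i,j in((1,1),(1,-1),(-1,-1),(-1,1))]);print(q)
cv2.polylines(im,[q.round().astype(np.int32)],True,(255,0,255),1)
cv2.imwrite('pics/w5.png',cv2.resize(im[130:,130:430],None,fx=2,fy=2)[...,::-1])
```

```text
9.6 [ 0.43385476 -0.25623769  0.16412646] 0.0427733727357067
[[262.87268472 205.52969029]
 [286.31099224 205.54058678]
 [285.44019626 273.68273326]
 [263.6849282  273.67090201]]
```

View pics/w5.png

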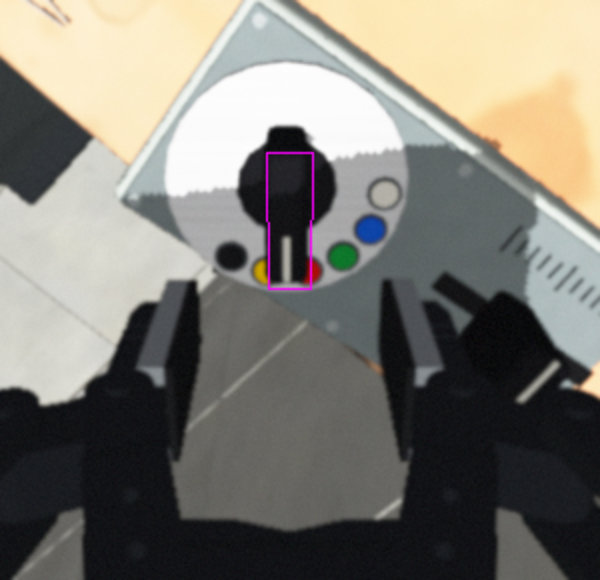

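The bar lies between the fingers at the right angle, about 1 mm to the left in tool y and about 1 mm forward in x. I'll descend and grip.

arm_command:
  plan:
    - {"slide": [0.006, -0.005, 0.07], "turn": [0, 0, 0], "grip": 0}
    - {"slide": [0, 0, 0.09], "turn": [0, 0, 0], "grip": 0}
    - {"slide": [0, 0, 0.1], "turn": [0, 0, 0], "grip": 0}
    - {"slide": [0, 0, 0.1], "turn": [0, 0, 0], "grip": 0}
    - {"slide": [0, 0, 0.1], "turn": [0, 0, 0], "grip": 0}
    - {"slide": [0, 0, 0.06], "turn": [0, 0, 0], "grip": 0}
    - {"slide": [0, 0, 0], "turn": [0, 0, 0], "grip": 0}
    - {"slide": [0, 0, 0], "turn": [0, 0, 0], "grip": -1}
    - {"slide": [0, 0, 0], "turn": [0, 0, 0], "grip": -1}
    - {"slide": [0, 0, 0], "turn": [0, 0, 0], "grip": -1}

```text
time: 10.65
eef_pos: [0.4339, -0.2549, 0.0874]
tcp_rot: [[0.724, 0.69, -0.0], [0.69, -0.724, 0.0], [-0.0, -0.0, -1.0]]
contact_force: [-5.8, 5.1, 7.0]
width: 0.0127
grasp_force: 59.1
```

arm_command:
  plan:
    - {"slide": [0, 0, 0], "turn": [0, 0, 0], "grip": -1}
    - {"slide": [0, 0, 0], "turn": [0, 0, 0], "grip": -1}
    - {"slide": [0, 0, 0], "turn": [0, 0, 0], "grip": -1}
    - {"slide": [0, 0, 0], "turn": [0, 0, 0], "grip": -1}
    - {"slide": [0, 0, 0], "turn": [0, 0, 0], "grip": -1}
    - {"slide": [0, 0, 0], "turn": [0, 0, 0], "grip": -1}
    - {"slide": [0, 0, 0], "turn": [0, 0, 0], "grip": -1}
    - {"slide": [0, 0, 0], "turn": [0, 0, 0], "grip": -1}
    - {"slide": [0, 0, 0], "turn": [0, 0, 0], "grip": -1}
    - {"slide": [0, 0, 0], "turn": [0, 0, 0], "grip": -1}

```text
time: 11.65
eef_pos: [0.4339, -0.2548, 0.0874]
tcp_rot: [[0.724, 0.69, -0.0], [0.69, -0.724, -0.0], [-0.0, -0.0, -1.0]]
contact_force: [-6.0, 4.9, 6.1]
width: 0.0128
grasp_force: 59.0
```

Run:
```python
from h import *
s=r.sense();print(s['eef_pos'],np.degrees(np.arctan2(s['tcp_rot'][1][1],s['tcp_rot'][0][1])),s['contact_force'],s['ft_torque'],s['q'])
```

```text
[ 0.43391879 -0.25480732  0.08735407] -46.36359830415641 [-5.95396411  4.88558618  6.05807814] [ 0.70560886  0.85196954 -0.02235426] [-6.84136792e-01  9.75207618e-02  1.79781533e+00 -9.22054798e-05
  1.24634114e+00  1.25090046e-01]
```

arm_command:
  plan:
    - {"slide": [0, -0.003, 0], "turn": [0, 0, 0.0167], "grip": -1}
    - {"slide": [0, 0, 0], "turn": [0, 0, 0.0167], "grip": -1}
    - {"slide": [0, 0, 0], "turn": [0, 0, 0.0167], "grip": -1}
    - {"slide": [0, 0, 0], "turn": [0, 0, 0.0167], "grip": -1}
    - {"slide": [0, 0, 0], "turn": [0, 0, 0.0167], "grip": -1}
    - {"slide": [0, 0, 0], "turn": [0, 0, 0.0167], "grip": -1}
    - {"slide": [0, 0, 0], "turn": [0, 0, 0.0166], "grip": -1}
    - {"slide": [0, 0, 0], "turn": [0, 0, 0.0165], "grip": -1}
    - {"slide": [0, 0, 0], "turn": [0, 0, 0], "grip": -1}
    - {"slide": [0, 0, 0], "turn": [0, 0, 0], "grip": -1}

```text
time: 12.65
eef_pos: [0.4341, -0.2552, 0.0874]
tcp_rot: [[0.941, 0.338, 0.001], [0.338, -0.941, -0.001], [0.001, 0.002, -1.0]]
contact_force: [0.1, -3.7, 6.7]
width: 0.0125
grasp_force: 59.1
```

Run:
```python
from h import *
s=r.sense();print(s['eef_pos'],np.degrees(np.arctan2(s['tcp_rot'][1][1],s['tcp_rot'][0][1])),s['contact_force'],s['ft_torque'],s['width'])
```

```text
[ 0.43413804 -0.25519555  0.08737075] -70.27269444126443 [ 0.11469795 -3.67512141  6.65391444] [-0.62984543  0.018081   -0.0109614 ] 0.012481354206271616
```

First click: 23.9° with almost no torque about z. Now the second and third.

arm_command:
  plan:
    - {"slide": [0, 0, 0], "turn": [0, 0, 0.0167], "grip": -1}
    - {"slide": [0, 0, 0], "turn": [0, 0, 0.0167], "grip": -1}
    - {"slide": [0, 0, 0], "turn": [0, 0, 0.0167], "grip": -1}
    - {"slide": [0, 0, 0], "turn": [0, 0, 0.0167], "grip": -1}
    - {"slide": [0, 0, 0], "turn": [0, 0, 0.0167], "grip": -1}
    - {"slide": [0, 0, 0], "turn": [0, 0, 0.0167], "grip": -1}
    - {"slide": [0, 0, 0], "turn": [0, 0, 0.0166], "grip": -1}
    - {"slide": [0, 0, 0], "turn": [0, 0, 0.0165], "grip": -1}
    - {"slide": [0, 0, 0], "turn": [0, 0, 0], "grip": -1}
    - {"slide": [0, 0, 0], "turn": [0, 0, 0], "grip": -1}

```text
time: 13.65
eef_pos: [0.4342, -0.2557, 0.0874]
tcp_rot: [[0.997, -0.075, 0.001], [-0.075, -0.997, -0.002], [0.001, 0.002, -1.0]]
contact_force: [-0.7, -7.9, 4.4]
width: 0.0131
grasp_force: 59.0
```

arm_command:
  plan:
    - {"slide": [0, 0, 0], "turn": [0, 0, 0.0167], "grip": -1}
    - {"slide": [0, 0, 0], "turn": [0, 0, 0.0167], "grip": -1}
    - {"slide": [0, 0, 0], "turn": [0, 0, 0.0167], "grip": -1}
    - {"slide": [0, 0, 0], "turn": [0, 0, 0.0167], "grip": -1}
    - {"slide": [0, 0, 0], "turn": [0, 0, 0.0167], "grip": -1}
    - {"slide": [0, 0, 0], "turn": [0, 0, 0.0167], "grip": -1}
    - {"slide": [0, 0, 0], "turn": [0, 0, 0.0167], "grip": -1}
    - {"slide": [0, 0, 0], "turn": [0, 0, 0.0166], "grip": -1}
    - {"slide": [0, 0, 0], "turn": [0, 0, 0], "grip": -1}
    - {"slide": [0, 0, 0], "turn": [0, 0, 0], "grip": -1}

```text
time: 14.65
eef_pos: [0.434, -0.2561, 0.0874]
tcp_rot: [[0.88, -0.474, 0.001], [-0.474, -0.88, -0.003], [0.002, 0.002, -1.0]]
contact_force: [-1.6, -11.0, 2.9]
width: 0.0127
grasp_force: 59.0
```

Run:
```python
from h import *
s=r.sense();print(s['time'],s['eef_pos'],np.degrees(np.arctan2(s['tcp_rot'][1][1],s['tcp_rot'][0][1])),s['contact_force'],s['ft_torque'],s['width'])
p=optics.snapshot('wrist');cv2.imwrite('pics/w6.png',p['color'][...,::-1])
```

```text
14.65 [ 0.4340219  -0.25614553  0.08738049] -118.31574539909631 [ -1.62118854 -11.00107827   2.94656462] [-2.0306136   0.36926608 -0.07365122] 0.012674204043452784
```

View pics/w6.png

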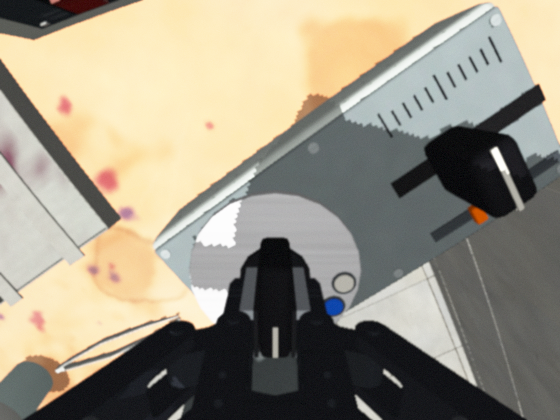

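The bar is aligned between the pads after 72.0° of turn, at the third click with only −0.07 N m on the tool. The white, blue and (hidden) green dots have moved toward the pointer. The slider's line at (508,178) still points to the tab at (480,213). I'm handing in while still gripping.

```bash
python3 -c "
from bench import close_job;print(close_job())"
```

```text
the job is handed in; nothing more can be done
None
```

I set the slider's white line level with the orange tab (camera check: within about 1 mm), then turned the knob 72° clockwise to the third click and handed the job in at about 15 s, still gripping; the fingers hid the green filter, so the click count rests on the measured angle.

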